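# Pop the locked die drawer of a tag press with a release pin and put the die away

## Robot

A 6-joint arm with a two-finger parallel gripper is mounted at the origin on the work surface. World frame = base frame: x ahead of the robot, y to its left, z up, the work surface at z = 0. Lengths are in m, angles in rad, forces in N, time in s.
With the tool pointing down it reaches from about 0.3 to 0.775 m from the base axis. Payload 14.6 kg.
Tool frame: the origin (TCP) lies at the very end of the fingers, on their centre line; the grasp point (between the pads) lies 19 mm behind it; z points along the fingers, y is the direction in which the jaws open and shut (so a half turn about z gives the same grasp; the last joint's range is limited). The gripper opens to 94 mm and grips with 3 to 60 N. Pads are 16 mm wide; open, the fingers measure 119 mm over their backs; the gripper's body (75 mm by 177 mm) begins 78 mm behind the grasp point.
Start: joints at [1.044, 0.3, 1.521, -0, 1.321, -0.067], TCP at [0.244, 0.493, 0.184] pointing down, gripper open.
Joint ranges: [-3.03, 3.03], [-0.79, 2.21], [0.23, 2.52], [-1.04, 4.18], [0, 3.07], [-2.55, 2.55]. Speed limits (rad/s): [2.22, 2.22, 2.57, 3.14, 3.14, 3.14].

## Interface

Orientations are given as [roll, pitch, yaw] about the fixed x, y, z axes, in that order (R = Rz(yaw) Ry(pitch) Rx(roll)).
In Python, from station import ctrl, eyes gives the robot as it stands.
- The arm moves only by the tool jog_arm, never from a script. Its argument "moves" is a list of rows, each a list of 3 entries, a list of its own where there are three numbers: the shift along the world's x, y, z in mm, then the turn, a rotation vector about the world's x, y, z in units of 5 degrees (1.0 is 5 degrees), then the finger opening in mm, from 0 to 94. In form: [[[tx, ty, tz], [wx, wy, wz], jaw], ...]. A call has 1 to 5 rows; each row is the pose to reach, as a shift and turn from the pose commanded when the call began; what a row does not reach only later rows make up. A row lasts 1/12 s, in which the tool goes at most 41.7 mm and 7.16 degrees, less where a joint would pass 70% of its speed; a pose out of reach is approached as far as the arm can. A call with a gripper value outside its range is refused whole. The fingers move at their own pace and stop on an object; "squeeze" is the grip in N (left out, the last holds). Time passes only in rows, so rows that repeat a pose let the fingers close. It gives the time, the measured TCP pose, the force and the opening at its end, in the units of the state.
- ctrl.get_obs(): the state, without advancing time (a new reading comes with each control period).
- eyes.camera(name): name is "side" or "top"; returns a dict with "frame" (480x640x3 uint8, red, green, blue), "vertical_fov" (degrees; the focal length in pixels is half the picture's height over the tangent of half this angle, whatever the lens; pixels are square), "cx", "cy" (the principal point, pixels), "eye" and "attitude" of the camera in the world. Camera axes: x right, y down, z forward; pixel columns grow to the right and rows downward; lengths in m; the calibration is good to about 2 mm. A picture is of the moment at which its call begins. There is no depth.
- ctrl.hand_in(): hands the job in, once; it reports no verdict.
The state is a dict: "time_s": time; "qpos": joint angles; "joint_vel": joint speeds; "tau": joint torques, N m; "ee_pos": TCP position; "eef_rot": TCP orientation; "force": force on the tool from outside, world axes, zero at the start; "moment": the same for the moment, N m; "grip_width": finger opening in m.
Only numpy, scipy, OpenCV 4.12 (cv2) and the standard library are available. Lean on these libraries where they do the work, as an engineer would, in place of code of your own. Each camera call takes 0.05 s, during which the arm holds its last target.

## Task

The embossing press has locked its die drawer. Take the red-handled release pin from its stand, reach down through the slot in the top of the press and feel along it, without forcing, for the sprung catch hidden below; press the catch so that the drawer springs out. Then put the pin back upright in its stand, fully down, and set the brass die (do not drop it) upright in the empty half of the die tray, leaving the drawer open and everything else where it stands.

Things in the scene. Friction and masses are not known exactly. Their poses are not given: they have to be found in the camera images.
- press: Sage-green tag-embossing press, a fixed flat box 180 (x) x 160 (y) x 90 mm high; origin at the centre of its underside; the drawer is in its -x face, the slot in its top, a black knob on its +y side. Its place and yaw vary.
- slot (a point): Centre of the access slot, level with the press's top face (90 mm above the table), 35 mm to +x of the press's centre; axes as the press. The slot is 52 mm long (y) and 12 mm wide (x), framed in bright metal, through an 8 mm top. Under it lies the ledge with the hidden catch.
- ledge (a point): Point 25 mm below the slot's centre, at the top of a stiff ledge that runs under the whole slot but for one gap 10 mm wide (along y), its centre anywhere within 18 mm of this point along y: unseen, different each time. The catch fills the gap, its flat head 2.5 mm below the ledge's top. A tip stopped by the ledge has missed: lift it a little and try elsewhere along y.
- ledge_pad (a joint): How far (m) the ledge is pressed down on its hard rubber seat: 0 at rest; it gives 1 mm for each 8 N. Pressed in by more than 5 mm (40 N) the ledge counts as forced.
- catch (a joint): How far (m) the catch's head is pressed down: 0 at rest, stop at 0.010. Its spring resists with 2.5 N at first and 6.5 N at the stop; it frees the drawer at about 0.005 (4.5 N), the pin's tip then being 33 mm or more below the press's top face. It springs back up when let go.
- drawer (a joint): Travel in m of the cream-fronted white drawer out of the press's -x face: 0 shut and locked (may read up to 1 mm), 0.085 fully out. Once freed, a damped spring pushes it out by itself in about 0.5 s and keeps it out. It has no handle.
- drawer_floor (a point): Centre of the drawer's inner floor (moves with the drawer; axes as the press). The tray inside is about 80 (x) x 92 (y) mm with walls 26 mm high above the floor (the front 48 mm).
- pin: Release pin: red handle, 22 x 22 mm square and 70 mm high (its lowest 4 mm a brass collar 20 mm square), with a steel shaft of 6 mm diameter, round-tipped, 65 mm long, under it. Origin at the handle's underside, in the middle; z up along the handle, x and y square to the handle's sides. 70 g. It starts upright in the stand with the handle's underside on the stand's top.
- pin_tip (a point): Tip of the pin's shaft, 65 mm below the pin's origin.
- stand: Fixed dark wooden block 60 x 60 x 75 mm high that holds the pin in a hole of 14 mm diameter, 70 mm deep, in the middle of its top; origin at the centre of its underside. The stand and the tray may change sides.
- die: Brass embossing die: square base 36 x 36 x 14 mm with an upright round wooden grip of 16 mm diameter on it, 45 mm high in all; origin at the centre of its underside, z up along the grip. About 170 g. It starts upright in the shut drawer, about 53 mm to -x of the press's centre; with the drawer out it stands about 50 mm in front of the press's -x face and its grip is free from above.
- tray: Fixed plywood die tray 90 (x) x 160 (y) x 20 mm high, walls and floor 4 mm, one divider across the middle (at y = 0) that makes two compartments, centred at y = +40 mm and y = -40 mm, each 82 (x) x 74 (y) mm inside; origin at the centre of its underside. The +y compartment holds the spare die; the -y compartment is empty and is where the brass die goes.
- spare_die: Spare die of the same shape and size, steel base and black grip, standing in the tray's +y compartment. Leave it there.
- jar: Clear glass jar with cork, 64 mm diameter, 110 mm high; leave alone. Origin at the centre of its underside.
- amber_jar: Amber glass jar, black cap, 56 mm diameter, 85 mm high; leave alone. Origin at the centre of its underside.
- mug: White mug, 80 mm diameter, 90 mm high; leave alone. Origin at the centre of its underside.
- spool: Pink spool, 68 mm diameter, 32 mm high; leave alone. Origin at the centre of its underside.
- glue_gun: Black and orange glue gun lying down, 180 mm long, 36 mm high; leave alone. Origin at its middle, on the table.
- foam_brick: Dark green brick 70 x 150 x 60 mm; leave alone. Origin at the centre of its underside.
- glue_bottle: White bottle with red cap, 48 mm diameter, 120 mm high; leave alone. Origin at the centre of its underside.

How it is judged:
By the outcome, as a careful person would: the job done as asked, in the order asked, and still so for the second after the job is handed in, with the robot touching nothing.
It also fails if it takes over 67 s, if anything falls off the work surface, if the arm or the gripper's body presses on something with over 40 N, if the wrist force passes 120 N, or if a joint passes its speed limit or range.

## Working session

There is one attempt and no reset: what is moved stays moved. The work goes in short steps, Python scripts to look and compute and a tool call to move; the robot and the scene stay as the last step left them, time stands still between calls to the robot, and variables do not carry over. Pictures are saved under pics/ and viewed, and the job is handed in when it is done.

Besides the shell and the picture viewer there is one more tool, called after "Request:" as a command line: name --argument value ..., lists and objects as JSON in quotes. jog_arm: Moves the arm, as the interface text tells. Its arguments: {"type":"object","properties":{"moves":{"type":"array","items":{"type":"array"}},"squeeze":{"type":"number"}},"required":["moves"]}

```bash
ls; mkdir -p pics
python3 - <<'E'
from station import ctrl, eyes
import cv2
print(ctrl.get_obs())
for n in("side","top"):
    c=eyes.camera(n); print({k:v for k,v in c.items() if k!="frame"})
    cv2.imwrite(f"pics/{n}0.png",c["frame"][:,:,::-1])
E
```

```text
pics
{'time_s': 0.0, 'qpos': array([ 1.04436937e+00,  3.00502067e-01,  1.52157943e+00, -1.12349313e-05,
        1.32071419e+00, -6.65980155e-02]), 'joint_vel': array([-0.00032605,  0.0018818 ,  0.0006582 , -0.00075441, -0.00071172,
       -0.00080522]), 'tau': array([ 1.46060679e-04, -5.31794214e+01, -3.52752256e+01,  7.08879204e-02,
        2.41916638e-02, -5.03516742e-05]), 'ee_pos': array([0.2439445 , 0.49261517, 0.18387006]), 'eef_rot': array([-3.14039156e+00, -6.92025734e-05,  2.68176646e+00]), 'force': array([-1.05645846, -0.33405513, -0.33975917]), 'moment': array([-0.02368403, -0.02082892,  0.01377838]), 'grip_width': 0.09385527153265118}
{'vertical_fov': 44.17725692399708, 'cx': 315.28610079431144, 'cy': 237.83927467608513, 'eye': array([ 0.25814009, -1.26220019,  1.19227783]), 'attitude': array([-2.26621957,  0.00297015, -0.22800623])}
{'vertical_fov': 44.464756229345134, 'cx': 320.77322431808227, 'cy': 236.94903119154552, 'eye': array([0.20540627, 0.01243616, 1.78089673]), 'attitude': array([-2.95190363, -0.00475025, -1.58503834])}
```

View pics/side0.png

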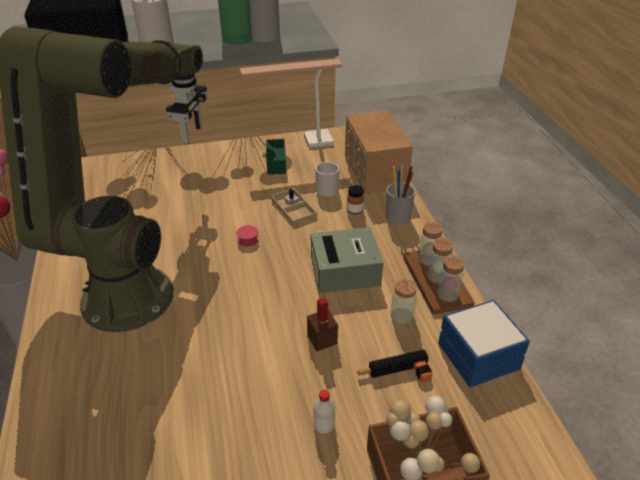

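View pics/top0.png

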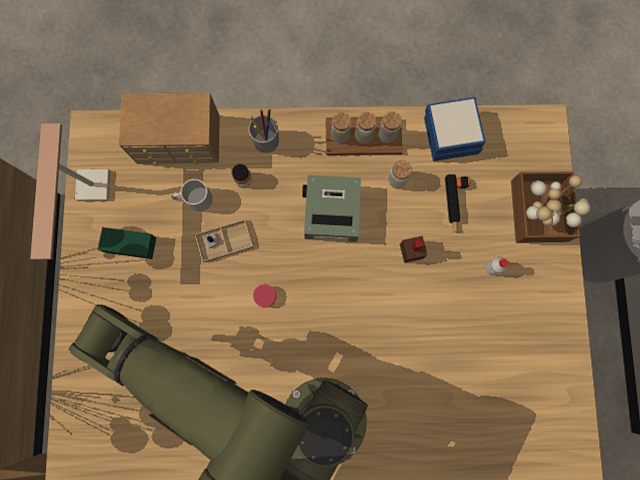

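```bash
cat > h.py <<'E'
import numpy as np, cv2
from scipy.spatial.transform import Rotation as Ro
from station import ctrl, eyes
def cam(n): return eyes.camera(n)
def K(c): 
    f=240/np.tan(np.radians(c["vertical_fov"])/2); return f
def ray(c,u,v):
    f=K(c); d=np.array([(u-c["cx"])/f,(v-c["cy"])/f,1.]); R=Ro.from_euler('xyz',c["attitude"]).as_matrix()
    return np.array(c["eye"]),R@d
def onz(c,u,v,z):
    o,d=ray(c,u,v); return o+d*(z-o[2])/d[2]
def proj(c,p):
    R=Ro.from_euler('xyz',c["attitude"]).as_matrix(); q=R.T@(np.asarray(p)-c["eye"]); f=K(c)
    return np.array([q[0]/q[2]*f+c["cx"],q[1]/q[2]*f+c["cy"]])
def tri(c1,p1,c2,p2):
    A=np.zeros((3,3));b=np.zeros(3)
    rs=[ray(c1,*p1),ray(c2,*p2)]
    for o,d in rs:
        d=d/np.linalg.norm(d);M=np.eye(3)-np.outer(d,d);A+=M;b+=M@o
    x=np.linalg.solve(A,b)
    gap=[np.linalg.norm(np.cross(x-o,d/np.linalg.norm(d))) for o,d in rs]
    return x,gap
def crop(c,x0,y0,w,h,s,fn):
    im=c["frame"][y0:y0+h,x0:x0+w,::-1]; cv2.imwrite(fn,cv2.resize(im,None,fx=s,fy=s,interpolation=cv2.INTER_CUBIC))
E
python3 - <<'E'
from h import *
s=cam("side");t=cam("top")
crop(t,295,160,140,110,5.5,"pics/t_press.png")
crop(s,295,215,100,140,4.2,"pics/s_press.png")
crop(t,185,160,100,110,5.4,"pics/t_tray.png")
E
```

```text
(no output)
```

View pics/t_press.png

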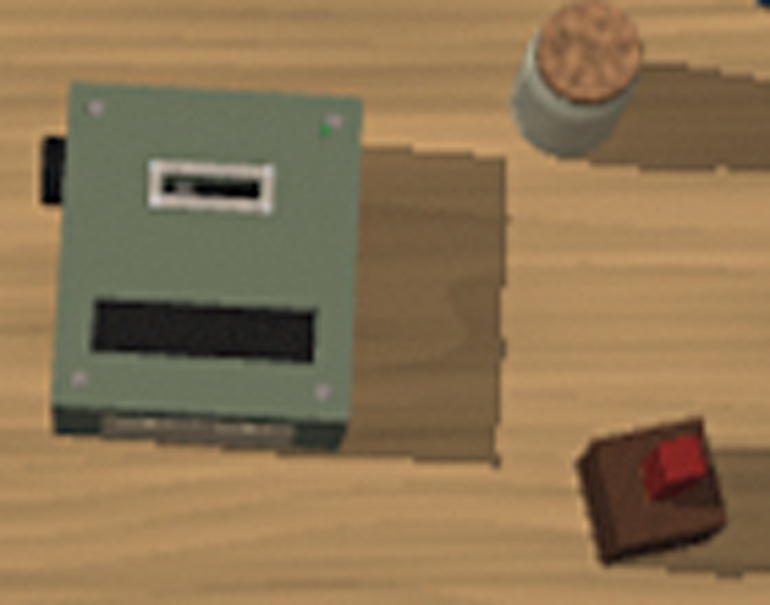

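View pics/s_press.png

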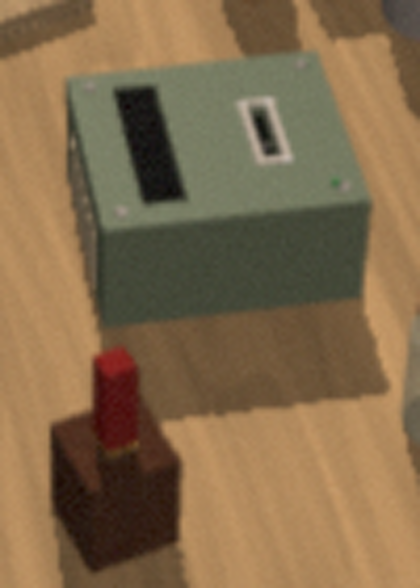

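View pics/t_tray.png

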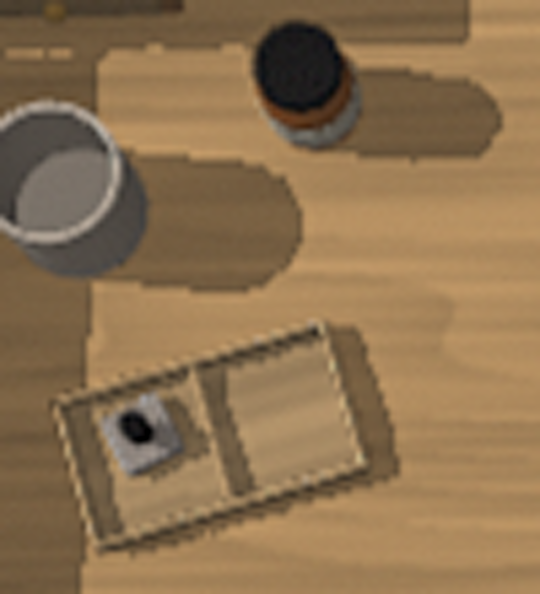

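Run:
```python
from h import *
C={n:cam(n) for n in("side","top")}
def mask(c,box,f):
    x0,y0,w,h=box; im=cv2.cvtColor(c["frame"],cv2.COLOR_RGB2HSV); m=np.zeros((480,640),np.uint8)
    sub=im[y0:y0+h,x0:x0+w].astype(int); m[y0:y0+h,x0:x0+w]=f(sub)*255
    n,l,st,ce=cv2.connectedComponentsWithStats(m); k=1+np.argmax(st[1:,4]); return (l==k).astype(np.uint8)
def quad(m):
    ct=max(cv2.findContours(m,cv2.RETR_EXTERNAL,cv2.CHAIN_APPROX_NONE)[0],key=cv2.contourArea)
    h=cv2.convexHull(ct); 
    return cv2.approxPolyDP(h,0.04*cv2.arcLength(h,True),True)[:,0], cv2.minAreaRect(ct)
frame=lambda s:(s[...,1]<50)&(s[...,2]>140)
green=lambda s:(s[...,0]>35)&(s[...,0]<95)&(s[...,1]>30)&(s[...,2]>95)
red=lambda s:((s[...,0]<6)|(s[...,0]>172))&(s[...,1]>170)
brown=lambda s:((s[...,0]<9)|(s[...,0]>170))&(s[...,1]>80)&(s[...,2]<95)
B={"top":{"slot":(318,185,30,18),"press":(300,170,70,75),"pin":(395,230,40,40),"stand":(395,230,40,40)},
   "side":{"slot":(345,233,30,25),"press":(305,220,85,50),"pin":(310,290,25,40),"stand":(300,305,45,50)}}
F=dict(slot=frame,press=green,pin=red,stand=brown)
for n in B:
  for k in B[n]:
    m=mask(C[n],B[n][k],F[k]); q,r=quad(m); ys,xs=np.nonzero(m)
    print(n,k,m.sum(),"cen",xs.mean().round(2),ys.mean().round(2),"rect",np.round(r[0],2),np.round(r[1],1),round(r[2],1),q.tolist())
```

```text
top slot 113 cen 332.64 193.3 rect [332.98 193.36] [22.4  8.3] 2.7 [[322, 189], [344, 190], [344, 197], [322, 197]]
top press 2399 cen 332.57 203.99 rect [332.58 205.38] [53.1 58. ] 2.9 [[308, 176], [360, 179], [357, 235], [305, 232]]
top pin 91 cen 416.96 244.27 rect [416.75 244.25] [ 9.2 11.4] 71.6 [[421, 239], [422, 246], [413, 250], [412, 244], [415, 240]]
top stand 64 cen 416.55 245.92 rect [417.06 244.74] [10.7 12.9] 76.0 [[422, 238], [424, 247], [414, 251], [411, 243]]
side slot 91 cen 357.69 245.43 rect [357.54 245.64] [17.3  9.2] 72.9 [[360, 238], [364, 252], [356, 253], [351, 239]]
side press 782 cen 354.08 248.44 rect [349.9  247.98] [36.1 56.2] 83.5 [[370, 231], [379, 255], [372, 263], [324, 269], [329, 233]]
side pin 209 cen 322.11 309.73 rect [322.  309.5] [23. 10.] 90.0 [[324, 298], [327, 318], [320, 321], [317, 316], [318, 300]]
side stand 172 cen 322.17 312.73 rect [322. 313.] [16. 12.] 90.0 [[327, 305], [327, 319], [319, 321], [316, 317], [318, 305]]
```

Run:
```python
from h import *
s=cam("side");t=cam("top")
crop(t,397,232,34,34,16,"pics/t_pin.png")
crop(s,303,293,40,62,9.5,"pics/s_pin.png")
def Z(p,x0,y0,k): return ((p[0]+.5)/k-.5+x0,(p[1]+.5)/k-.5+y0)
x,g=tri(t,(332.8,193.3),s,(357.6,245.6)); print("slot",x,g, onz(t,332.8,193.35,.09),onz(s,357.6,245.6,.09))
# press corners on z=.09 both
for n,c,ps in(("t",t,[(308,175.6),(360.3,177.8),(357.8,235.5),(304.8,233.5)]),("s",s,None)):
    if ps is None: ps=[Z(p,295,215,4.2) for p in[(67,77),(317,53),(369,203),(103,228)]]
    P=np.array([onz(c,*p,.09) for p in ps]); print(n,P.round(4)); print("cen",P.mean(0)); 
    d=np.diff(np.vstack([P,P[:1]]),axis=0)[:,:2]; print(np.linalg.norm(d,axis=1),np.degrees(np.arctan2(d[:,1],d[:,0])))
```

```text
slot [ 0.66221457 -0.03792255  0.09126399] [np.float64(0.0008704464144598053), np.float64(0.0008704464144596478)] [ 0.66150348 -0.03787875  0.09      ] [ 0.66360035 -0.03633514  0.09      ]
t [[ 0.7173  0.0353  0.09  ]
 [ 0.7085 -0.121   0.09  ]
 [ 0.5328 -0.1089  0.09  ]
 [ 0.5408  0.0465  0.09  ]]
cen [ 0.62485857 -0.03702332  0.09      ]
[0.15659685 0.17610199 0.15566261 0.17683051] [-93.23642165 176.06816196  87.03500491  -3.62568415]
s [[ 0.5451  0.0503  0.09  ]
 [ 0.7232  0.0358  0.09  ]
 [ 0.71   -0.1231  0.09  ]
 [ 0.5338 -0.1064  0.09  ]]
cen [ 0.62800545 -0.03586381  0.09      ]
[0.17864981 0.15937304 0.17693508 0.15710038] [ -4.65373273 -94.75494863 174.60822488  85.87432328]
```

View pics/t_pin.png

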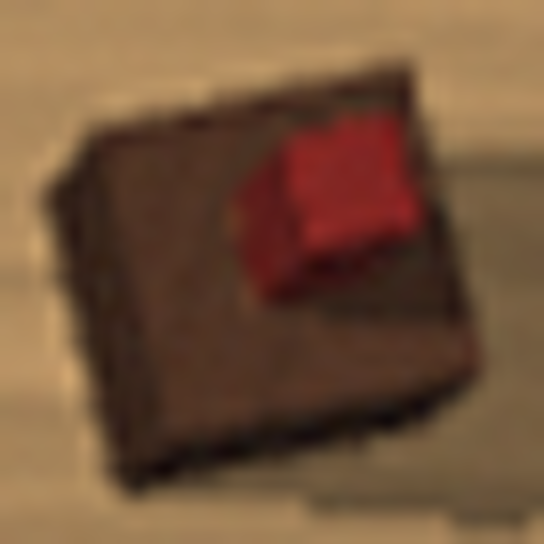

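View pics/s_pin.png

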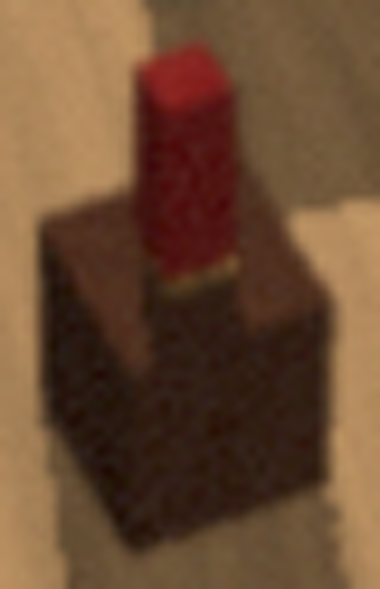

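Run:
```python
from h import *
s=cam("side");t=cam("top")
def Z(p,x0,y0,k): return ((p[0]+.5)/k-.5+x0,(p[1]+.5)/k-.5+y0)
tp=lambda p:Z(p,397,232,16); sp=lambda p:Z(p,303,293,9.5)
def show(c,ps,z):
    P=np.array([onz(c,*p,z) for p in ps]);d=np.diff(np.vstack([P,P[:1]]),axis=0)[:,:2]
    print(P.mean(0).round(4),np.linalg.norm(d,axis=1).round(4),np.degrees(np.arctan2(d[:,1],d[:,0])).round(1))
q=[(288,135),(400,118),(422,215),(308,245)]
show(t,[tp(p) for p in q],.145)
show(t,[tp(p) for p in[(97,135),(412,68),(475,350),(160,440)]],.075)
q2=[(140,77),(198,45),(237,85),(170,107)]
show(s,[sp(p) for p in q2],.145)
show(s,[sp(p) for p in[(42,220),(328,318),(130,385)]],.075)
print("pin top",tri(t,tp(np.mean(q,0)),s,sp(np.mean(q2,0))))
# collar bottom near corner in side
print(onz(s,*sp((163,290)),.075),onz(s,*sp((240,265)),.075))
# stand 42,220 & 328,318 opposite corners
print("stand mid",tri(t,tp((287,246)),s,sp((185,269))))
# tray, zoom t_tray 5.4 from 185,160
T=lambda p:Z(p,185,160,5.4)
show(t,[T(p) for p in[(55,405),(322,322),(368,465),(100,548)]],.02)
show(t,[T(p) for p in[(105,410),(160,395),(182,455),(133,473)]],.018)
show(t,[T(p) for p in[(194,375),(240,497)]],.02)
```

```text
[ 0.4992 -0.277   0.145 ] [0.0202 0.0178 0.0211 0.02  ] [ -82.  -170.   104.1    7.6]
[ 0.4989 -0.2762  0.075 ] [0.06   0.0538 0.0608 0.0579] [ -78.6 -170.2  105.2    9.2]
[ 0.5007 -0.2775  0.145 ] [0.0189 0.0175 0.019  0.0132] [  24.2  -68.5 -168.9  112.6]
[ 0.4922 -0.2916  0.075 ] [0.0834 0.057  0.0625] [ -37.9 -169.3   99. ]
pin top (array([ 0.50002528, -0.27719013,  0.14452609]), [np.float64(0.0007856271254616696), np.float64(0.0007856271254618111)])
[ 0.49275837 -0.28562886  0.075     ] [ 0.51473593 -0.28170397  0.075     ]
stand mid (array([ 0.50029956, -0.27697608,  0.07178336]), [np.float64(0.0005534926560148381), np.float64(0.0005534926560149229)])
[0.5376 0.2951 0.02  ] [0.1573 0.0871 0.1565 0.0865] [ -73.  -162.1  106.8   18.4]
[0.5393 0.333  0.018 ] [0.032  0.0371 0.0292 0.04  ] [ -75.1 -159.3  109.9   24.5]
[0.5369 0.292  0.02  ] [0.0754 0.0754] [-158.9   21.1]
```

Request:
jog_arm --moves '[[[13, -39, 3], [0, 0, -1.4], 94], [[26, -78, 6], [0, 0, -2.8], 94], [[39, -117, 9], [0, 0, -4.2], 94], [[52, -156, 12], [0, 0, -5.6], 94], [[65, -195, 15], [0, 0, -7.0], 60]]' --squeeze 30

```text
time_s: 0.92
ee_pos: [0.3091, 0.2961, 0.1996]
eef_rot: [3.141, -0.0, 2.065]
force: [1.0, 0.1, 0.1]
grip_width: 0.0902
```

Request:
jog_arm --moves '[[[13, -39, 0], [0, 0, -1.3], 60], [[26, -78, 0], [0, 0, -2.6], 60], [[39, -117, 0], [0, 0, -3.7], 60], [[52, -156, 0], [0, 0, -3.7], 60], [[65, -195, 0], [0, 0, -3.7], 60]]'

```text
time_s: 1.33
ee_pos: [0.3742, 0.1009, 0.1998]
eef_rot: [3.141, -0.0, 1.748]
force: [0.7, 0.4, -0.8]
grip_width: 0.0606
```

Request:
jog_arm --moves '[[[12, -38, 0], [0, 0, 0], 60], [[25, -76, 0], [0, 0, 0], 60], [[38, -114, 0], [0, 0, 0], 60], [[50, -152, 0], [0, 0, 0], 60], [[63, -189, 0], [0, 0, 0], 60]]'

```text
time_s: 1.75
ee_pos: [0.4372, -0.0884, 0.1997]
eef_rot: [3.141, 0.0, 1.748]
force: [0.6, 0.9, 0.2]
grip_width: 0.0601
```

Request:
jog_arm --moves '[[[12, -38, 0], [0, 0, 0], 60], [[25, -76, 0], [0, 0, 0], 60], [[38, -114, 0], [0, 0, 0], 60], [[50, -152, 0], [0, 0, 0], 60], [[63, -189, 0], [0, 0, 0], 60]]'

```text
time_s: 2.17
ee_pos: [0.5002, -0.2773, 0.1994]
eef_rot: [3.141, 0.0, 1.748]
force: [1.3, -0.0, 0.2]
grip_width: 0.0599
```

Descend partly, then look before closing.

Request:
jog_arm --moves '[[[0, 0, -30], [0, 0, 0], 60], [[0, 0, -60], [0, 0, 0], 60], [[0, 0, -90], [0, 0, 0], 60], [[0, 0, -110], [0, 0, 0], 60], [[0, 0, -110], [0, 0, 0], 60]]'

```text
time_s: 2.58
ee_pos: [0.4982, -0.2741, 0.0853]
eef_rot: [-3.137, -0.005, 1.748]
force: [-0.0, 0.2, -0.4]
grip_width: 0.06
```

Run:
```python
from h import *
s=cam("side");t=cam("top")
crop(t,377,202,74,74,7,"pics/t1.png")
crop(s,283,243,80,90,6.5,"pics/s1.png")
a=cv2.imread("pics/t1.png");b=cv2.imread("pics/s1.png");H=max(a.shape[0],b.shape[0])
a=cv2.copyMakeBorder(a,0,0,0,0,0);o=np.zeros((600,800,3),np.uint8)
a=cv2.resize(a,(400,400));b=cv2.resize(b,(400,450));o[:400,:400]=a;o[:450,400:]=b;cv2.imwrite("pics/c1.png",o)
```

```text
(no output)
```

View pics/c1.png

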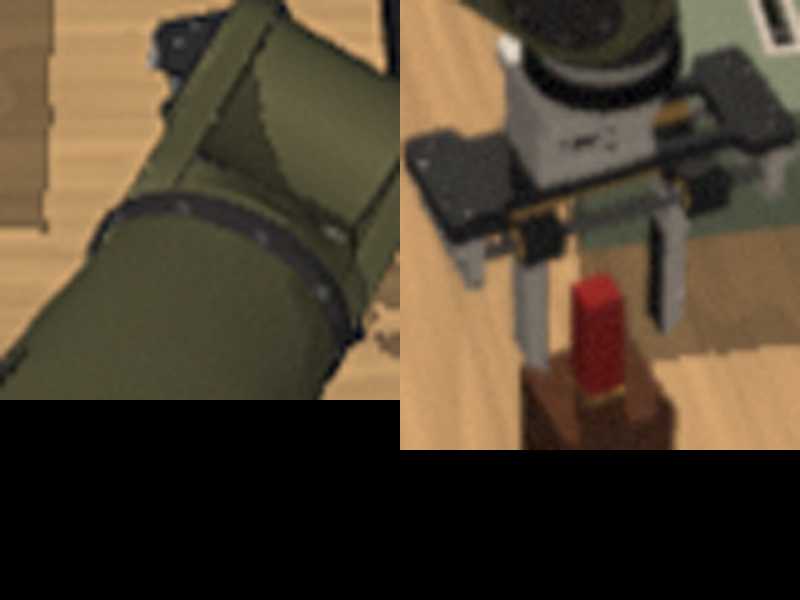

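Request:
jog_arm --moves '[[[0, 0, 0], [0, 0, 0], 45], [[0, 0, 0], [0, 0, 0], 35], [[0, 0, 0], [0, 0, 0], 28], [[0, 0, 0], [0, 0, 0], 24], [[0, 0, 0], [0, 0, 0], 24]]'

```text
time_s: 3.1
ee_pos: [0.5002, -0.2752, 0.09]
eef_rot: [3.141, 0.001, 1.748]
force: [-0.4, 0.1, -1.0]
grip_width: 0.03
```

Request:
jog_arm --moves '[[[0, 0, 0], [0, 0, 0], 15], [[0, 0, 0], [0, 0, 0], 10], [[0, 0, 0], [0, 0, 0], 10], [[0, 0, 0], [0, 0, 0], 10], [[0, 0, 0], [0, 0, 0], 10]]' --squeeze 40

```text
time_s: 3.52
ee_pos: [0.5001, -0.2752, 0.0897]
eef_rot: [3.141, 0.0, 1.748]
force: [-1.0, 0.4, 3.5]
grip_width: 0.0217
```

Request:
jog_arm --moves '[[[0, 0, 8], [0, 0, 0], 10], [[0, 0, 25], [0, 0, 0], 10], [[0, 0, 55], [0, 0, 0], 10], [[0, 0, 90], [0, 0, 0], 10], [[0, 0, 120], [0, 0, 0], 10]]'

```text
time_s: 3.93
ee_pos: [0.4999, -0.275, 0.2118]
eef_rot: [3.141, 0.0, 1.748]
force: [0.1, -0.4, -0.2]
grip_width: 0.0216
```

Request:
jog_arm --moves '[[[20, 30, 0], [0, 0, 0], 10], [[40, 60, 0], [0, 0, 0], 10], [[62, 92, 0], [0, 0, 0], 10], [[83, 124, 0], [0, 0, 0], 10], [[105, 156, 0], [0, 0, 0], 10]]'

```text
time_s: 4.35
ee_pos: [0.6056, -0.1175, 0.2099]
eef_rot: [3.142, 0.0, 1.748]
force: [0.7, -1.5, -0.6]
grip_width: 0.0221
```

Request:
jog_arm --moves '[[[20, 30, 0], [0, 0, 0], 10], [[40, 60, 0], [0, 0, 0], 10], [[57, 81, 0], [0, 0, 0], 10], [[57, 81, 0], [0, 0, 0], 10], [[57, 81, 0], [0, 0, 0], 10]]'

```text
time_s: 4.77
ee_pos: [0.6623, -0.037, 0.209]
eef_rot: [-3.141, -0.0, 1.75]
force: [-0.7, -0.7, -0.2]
grip_width: 0.0218
```

Run:
```python
from h import *
s=cam("side");t=cam("top");print(ctrl.get_obs()["ee_pos"])
crop(t,270,140,120,110,6,"pics/t2.png")
crop(s,305,150,100,140,4.2,"pics/s2.png")
```

```text
[ 0.66172391 -0.03875727  0.20954544]
```

View pics/t2.png

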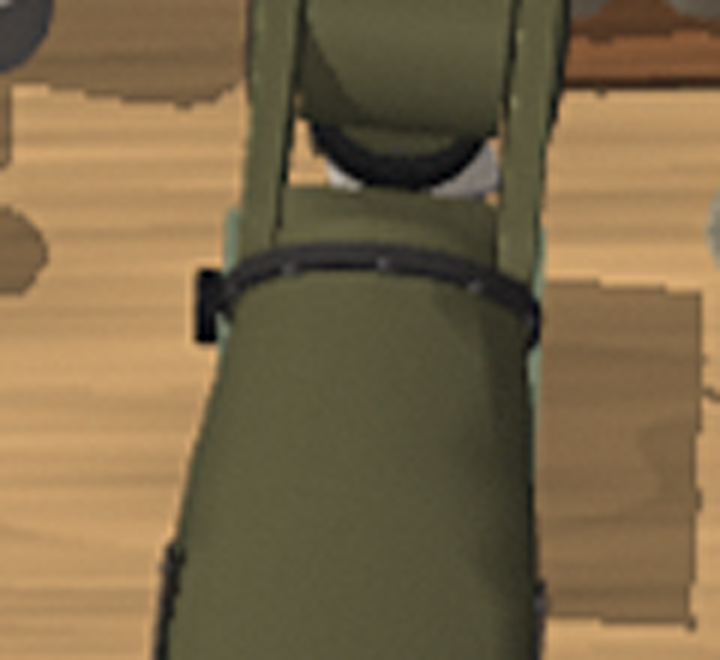

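View pics/s2.png

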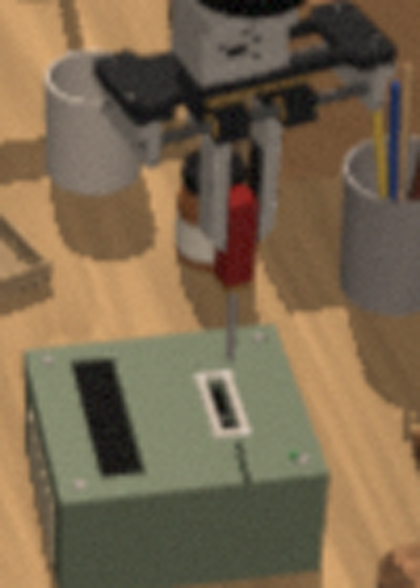

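Run:
```python
from h import *
s=cam("side");o=ctrl.get_obs();p=o["ee_pos"];print(p,o["eef_rot"])
crop(s,335,190,45,65,9,"pics/s3.png")
Z=lambda q:((q[0]+.5)/4.2-.5+305,(q[1]+.5)/4.2-.5+150)
tip=Z((232,361));print(tip,onz(s,*tip,p[2]-.0797)-p, proj(s,p+[0,-.002,-.0797]))
print(onz(s,*tip,p[2]-.0797), onz(s,*Z((222,402)),.09))
```

```text
[ 0.66164762 -0.03906105  0.20969911] [-3.14148392e+00  1.15125451e-04  1.74709210e+00]
(359.85714285714283, 235.57142857142856) [ 0.00554917 -0.00149813 -0.0797    ] [358.01160151 235.97091348]
[ 0.66719679 -0.04055919  0.12999911] [ 0.66358332 -0.03512514  0.09      ]
```

View pics/s3.png

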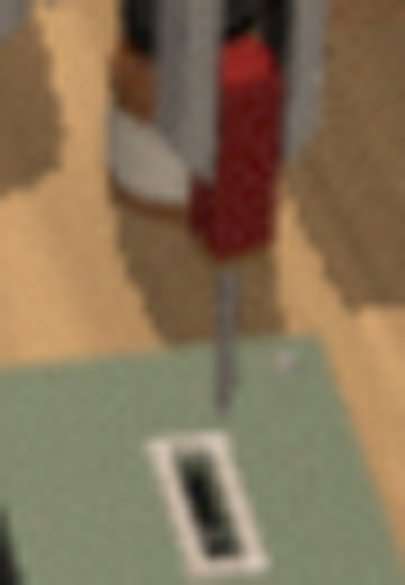

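Run:
```python
from h import *
s=cam("side");o=ctrl.get_obs();p=o["ee_pos"];print(p)
Z=lambda q:((q[0]+.5)/9-.5+335,(q[1]+.5)/9-.5+190)
zt=p[2]-.0797
print("tip",onz(s,*Z((221,411)),zt),"shaft top",onz(s,*Z((229,268)),zt+.065), onz(s,*Z((230,262)),zt+.065))
print("slot",onz(s,*Z((206,505)),.09))
# finger tips
print("TCP proj zoom",((proj(s,p)-[335,190]+.5)*9-.5))
a=proj(s,p+[0,0,-.0147]);b=proj(s,p+[0,0,-.0797]);print("vertical dir zoom",(b-a)*9)
# subpixel shaft/frame via intensity
g=cv2.cvtColor(s["frame"],cv2.COLOR_RGB2HSV)
print(g[218:238,355:365,1])
```

```text
[ 0.66165791 -0.03918141  0.20980319]
tip [ 0.66554729 -0.03871446  0.13010319] shaft top [ 0.66215499 -0.04865351  0.19510319] [ 0.66328682 -0.04588044  0.19510319]
slot [ 0.66308508 -0.03651499  0.09      ]
TCP proj zoom [220.80103307 211.29359323]
vertical dir zoom [ -9.18951493 164.15269682]
[[124 127 142 164 178 183 170 151 154 143]
 [125 115 132 135 147 142 138 131 129 131]
 [125 124 119 123 118  82  97 134 126 121]
 [120 119 123 117  85  53  78 119 122 124]
 [122 125 118 115  76  51  78 116 118 119]
 [119 125 119 116  72  42  81 119 120 122]
 [123 123 122 111  84  54  84 121 119 120]
 [115 119 118 108  70  54  92 124 123 119]
 [116 120 122 111  70  54  93 110 114 112]
 [116 112 115 101  58  44  75  89  88  74]
 [ 78  66  65  57  45  42  50  54  60  52]
 [ 55  51  51  48  45  39  46  53  51  48]
 [ 54  53  55  45  38  36  49  49  50  49]
 [ 53  52  52  47  39  43  48  53  48  48]
 [ 51  53  52  49  41  40  47  53  52  52]
 [ 55  52  52  41  38  38  45  49  52  51]
 [ 49  49  50  48  44  42  51  48  51  49]
 [ 51  51  50  49  42  42  48  53  52  51]
 [ 50  51  49  51  47  48  50  50  54  52]
 [ 47  50  50  46  46  46  49  56  48  51]]
```

Request:
jog_arm --moves '[[[-2, 2, -15], [0, 0, 0], 10], [[-2, 2, -30], [0, 0, 0], 10], [[-2, 2, -34], [0, 0, 0], 10], [[-2, 2, -34], [0, 0, 0], 10], [[-2, 2, -34], [0, 0, 0], 10]]'

```text
time_s: 5.38
ee_pos: [0.6601, -0.0367, 0.1762]
eef_rot: [3.141, 0.0, 1.747]
force: [0.3, 0.5, -1.3]
grip_width: 0.0215
```

Run:
```python
from h import *
s=cam("side");o=ctrl.get_obs();p=o["ee_pos"];print(p,o["force"],o["grip_width"])
crop(s,335,200,45,62,9.5,"pics/s4.png")
```

```text
[ 0.66032646 -0.03657495  0.17661949] [ 0.60521105 -0.25816237  0.14958378] 0.0216017554175238
```

View pics/s4.png

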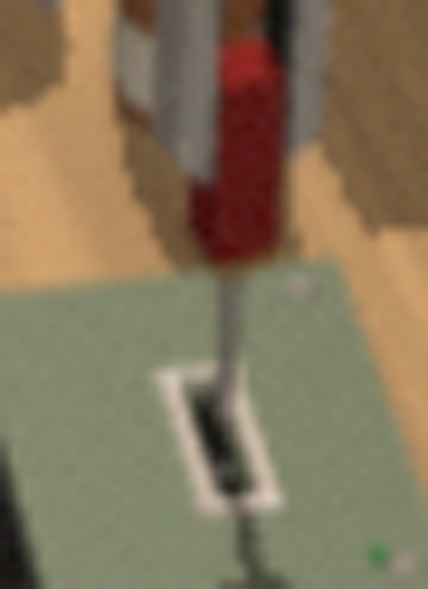

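Request:
jog_arm --moves '[[[-0.5, 0, -6], [0, 0, 0], 10], [[-0.5, 0, -10], [0, 0, 0], 10], [[-0.5, 0, -14], [0, 0, 0], 10]]'

```text
time_s: 5.68
ee_pos: [0.6595, -0.0362, 0.1611]
eef_rot: [3.142, -0.0, 1.748]
force: [0.8, -0.5, -0.9]
grip_width: 0.0215
```

Request:
jog_arm --moves '[[[0, 0, -5], [0, 0, 0], 10], [[0, 0, -10], [0, 0, 0], 10], [[0, 0, -14], [0, 0, 0], 10], [[0, 0, -14], [0, 0, 0], 10]]'

```text
time_s: 6.02
ee_pos: [0.6592, -0.0361, 0.1462]
eef_rot: [-3.14, -0.0, 1.748]
force: [-1.0, -0.9, -1.0]
grip_width: 0.0214
```

Request:
jog_arm --moves '[[[0, 0, -2], [0, 0, 0], 10], [[0, 0, -3], [0, 0, 0], 10]]'

```text
time_s: 6.18
ee_pos: [0.6596, -0.0361, 0.1444]
eef_rot: [3.141, 0.0, 1.748]
force: [0.2, -0.8, -1.2]
grip_width: 0.0219
```

Request:
jog_arm --moves '[[[0, 0, -1], [0, 0, 0], 10], [[0, 0, -2], [0, 0, 0], 10], [[0, 0, -2], [0, 0, 0], 10]]'

```text
time_s: 6.43
ee_pos: [0.6598, -0.0362, 0.1431]
eef_rot: [3.141, 0.0, 1.748]
force: [-1.3, -0.3, 4.4]
grip_width: 0.0215
```

Request:
jog_arm --moves '[[[0, 0, -1], [0, 0, 0], 10], [[0, 0, -1], [0, 0, 0], 10]]'

```text
time_s: 6.6
ee_pos: [0.6599, -0.0362, 0.1425]
eef_rot: [3.14, 0.0, 1.748]
force: [-1.3, 0.1, 6.9]
grip_width: 0.022
```

Request:
jog_arm --moves '[[[0, 0, 4], [0, 0, 0], 10], [[0.3, 4, 3], [0, 0, 0], 10], [[0.3, 4, 1], [0, 0, 0], 10], [[0.3, 4, 0], [0, 0, 0], 10], [[0.3, 4, 0], [0, 0, 0], 10]]'

```text
time_s: 7.02
ee_pos: [0.6603, -0.0318, 0.1423]
eef_rot: [3.14, 0.0, 1.748]
force: [-1.5, 0.4, 9.2]
grip_width: 0.0216
```

Request:
jog_arm --moves '[[[0, 0, 4], [0, 0, 0], 10], [[0.3, 4, 3], [0, 0, 0], 10], [[0.3, 4, 1], [0, 0, 0], 10], [[0.3, 4, 0], [0, 0, 0], 10], [[0.3, 4, 0], [0, 0, 0], 10]]'

```text
time_s: 7.43
ee_pos: [0.6605, -0.0278, 0.1421]
eef_rot: [3.14, 0.0, 1.748]
force: [-1.1, 1.1, 10.2]
grip_width: 0.0217
```

Request:
jog_arm --moves '[[[0, 0, 4], [0, 0, 0], 10], [[0.3, 4, 3], [0, 0, 0], 10], [[0.3, 4, 1], [0, 0, 0], 10], [[0.3, 4, 0], [0, 0, 0], 10], [[0.3, 4, 0], [0, 0, 0], 10]]'

```text
time_s: 7.85
ee_pos: [0.6605, -0.0237, 0.1412]
eef_rot: [3.141, -0.001, 1.748]
force: [1.1, 1.6, 3.2]
grip_width: 0.0216
```

Request:
jog_arm --moves '[[[0, 0, -1], [0, 0, 0], 10], [[0, 0, -2], [0, 0, 0], 10], [[0, 0, -2], [0, 0, 0], 10]]'

```text
time_s: 8.1
ee_pos: [0.6607, -0.0237, 0.1397]
eef_rot: [3.141, -0.001, 1.748]
force: [-0.9, 2.5, 6.0]
grip_width: 0.0218
```

Request:
jog_arm --moves '[[[0, 0, 6], [0, 0, 0], 10], [[0.1, 2, 5], [0, 0, 0], 10], [[0.1, 2, 2], [0, 0, 0], 10], [[0.1, 2, 0], [0, 0, 0], 10], [[0.1, 2, 0], [0, 0, 0], 10]]'

```text
time_s: 8.52
ee_pos: [0.6606, -0.0222, 0.139]
eef_rot: [-3.141, 0.0, 1.748]
force: [0.5, 0.4, 1.9]
grip_width: 0.0218
```

Clean catch feel (1.9 N, no side load). Press.

Request:
jog_arm --moves '[[[0, 0, -1.5], [0, 0, 0], 10], [[0, 0, -3], [0, 0, 0], 10], [[0, 0, -3], [0, 0, 0], 10]]'

```text
time_s: 8.77
ee_pos: [0.6607, -0.0222, 0.1365]
eef_rot: [3.141, 0.0, 1.748]
force: [1.5, -0.7, 3.8]
grip_width: 0.0219
```

Request:
jog_arm --moves '[[[0, 0, -1], [0, 0, 0], 10], [[0, 0, -2], [0, 0, 0], 10], [[0, 0, -2], [0, 0, 0], 10]]'

```text
time_s: 9.02
ee_pos: [0.6607, -0.0222, 0.1344]
eef_rot: [3.141, 0.0, 1.748]
force: [1.6, 0.6, 4.1]
grip_width: 0.0218
```

Run:
```python
from h import *
s=cam("side");o=ctrl.get_obs();p=o["ee_pos"];print(p,o["force"],o["grip_width"])
crop(s,280,180,110,100,6,"pics/s5.png")
```

```text
[ 0.66071541 -0.02217458  0.13450708] [0.83534504 0.70882919 4.99379258] 0.021725903599920656
```

View pics/s5.png

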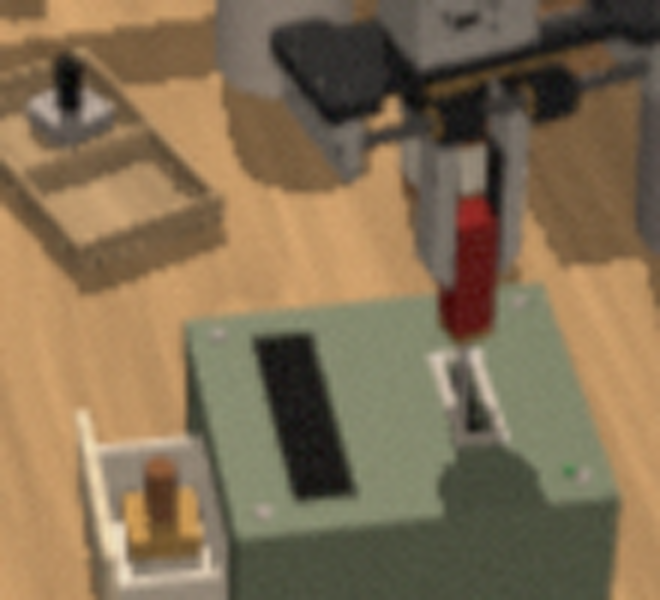

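Request:
jog_arm --moves '[[[0, 0, 10], [0, 0, 0], 10], [[0, 0, 28], [0, 0, 0], 10], [[0, 0, 50], [0, 0, 0], 10], [[0, 0, 76], [0, 0, 0], 10], [[0, 0, 76], [0, 0, 0], 10]]'

```text
time_s: 9.48
ee_pos: [0.6616, -0.0223, 0.2161]
eef_rot: [3.136, 0.002, 1.748]
force: [-0.2, 0.0, -0.0]
grip_width: 0.0215
```

Request:
jog_arm --moves '[[[-19, -30, 0], [0, 0, 0], 10], [[-38, -60, 0], [0, 0, 0], 10], [[-57, -90, 0], [0, 0, 0], 10], [[-76, -120, 0], [0, 0, 0], 10], [[-95, -150, 0], [0, 0, 0], 10]]'

```text
time_s: 9.9
ee_pos: [0.564, -0.1731, 0.2101]
eef_rot: [-3.14, -0.001, 1.748]
force: [1.0, -0.1, -0.8]
grip_width: 0.022
```

Run:
```python
from h import *
o=ctrl.get_obs();print(o["ee_pos"],o["force"])
```

```text
[ 0.56398768 -0.17313543  0.21007934] [ 0.96202555 -0.12631032 -0.7936806 ]
```

Request:
jog_arm --moves '[[[-18, -28, 0], [0, 0, 0], 10], [[-36, -57, 0], [0, 0, 0], 10], [[-54, -85, 0], [0, 0, 0], 10], [[-64, -102, 0], [0, 0, 0], 10], [[-64, -102, 0], [0, 0, 0], 10]]'

```text
time_s: 10.32
ee_pos: [0.4993, -0.2768, 0.2102]
eef_rot: [-3.14, -0.0, 1.745]
force: [-0.5, 0.3, 0.6]
grip_width: 0.0216
```

Request:
jog_arm --moves '[[[0, 0, -20], [0, 0, 0], 10], [[0, 0, -35], [0, 0, 0], 10], [[0, 0, -44], [0, 0, 0], 10], [[0, 0, -44], [0, 0, 0], 10]]'

```text
time_s: 10.65
ee_pos: [0.501, -0.2731, 0.1643]
eef_rot: [-3.139, -0.003, 1.749]
force: [-0.1, 0.8, -0.8]
grip_width: 0.0215
```

Run:
```python
from h import *
s=cam("side");o=ctrl.get_obs();p=o["ee_pos"];print(p,o["force"],o["grip_width"])
crop(s,293,260,60,90,6.5,"pics/s6.png")
```

```text
[ 0.50146618 -0.27347327  0.16585187] [ 0.64087629 -0.13404886 -0.10844034] 0.022059206572126875
```

View pics/s6.png

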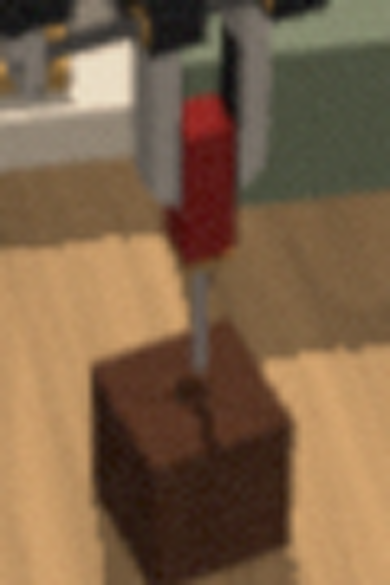

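Request:
jog_arm --moves '[[[0, 0, 0], [0, 0, 0], 10], [[0, 0, 0], [0, 0, 0], 10], [[0, 0, 0], [0, 0, 0], 10]]'

```text
time_s: 10.95
ee_pos: [0.5019, -0.2742, 0.1673]
eef_rot: [3.141, 0.001, 1.748]
force: [0.1, 0.4, -0.0]
grip_width: 0.0219
```

Run:
```python
from h import *
s=cam("side");t=cam("top");o=ctrl.get_obs();p=o["ee_pos"];print(p,o["force"],o["eef_rot"])
crop(s,306,302,34,34,16,"pics/s7.png")
Zz=lambda q:((q-[306,302]+.5)*16-.5).round(0)
print("tip expected",Zz(proj(s,p+[0,-.002,-.0797])),"below at .075",Zz(proj(s,[p[0],p[1]-.002,.075])),"stand est",Zz(proj(s,[.5,-.277,.075])))
for d in([.007,0,0],[0,.007,0]): print(Zz(proj(s,np.array([.5,-.277,.075])+d)))
```

```text
[ 0.50174726 -0.27416087  0.16697556] [ 0.72344317 -0.31277097 -0.61040432] [3.14106731e+00 5.05350844e-04 1.74807697e+00]
tip expected [269. 238.] below at .075 [268. 291.] stand est [259. 297.]
[302. 289.]
[248. 265.]
```

View pics/s7.png

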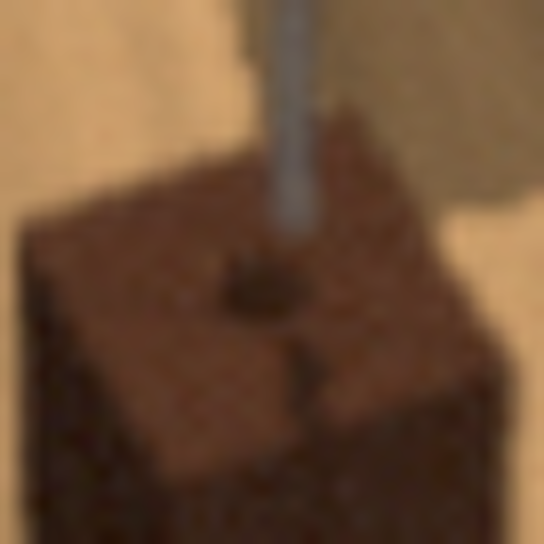

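Request:
jog_arm --moves '[[[-4.3, 2, -3], [0, 0, 0], 10], [[-4.3, 2, -6], [0, 0, 0], 10], [[-4.3, 2, -6], [0, 0, 0], 10], [[-4.3, 2, -6], [0, 0, 0], 10]]'

```text
time_s: 11.38
ee_pos: [0.4971, -0.272, 0.1603]
eef_rot: [-3.141, -0.0, 1.748]
force: [0.4, 0.1, -1.5]
grip_width: 0.0215
```

Run:
```python
from h import *
s=cam("side");o=ctrl.get_obs();p=o["ee_pos"];print(p,o["force"],o["eef_rot"])
crop(s,306,302,34,34,16,"pics/s8.png")
Zz=lambda q:((q-[306,302]+.5)*16-.5).round(0)
print("tip expected",Zz(proj(s,p+[0,-.002,-.0797])),"below at .075",Zz(proj(s,[p[0],p[1]-.002,.075])))
```

```text
[ 0.49724847 -0.27215936  0.16041539] [ 0.66829141  0.59757803 -0.23483519] [-3.14152608e+00 -4.31477467e-05  1.74798401e+00]
tip expected [238. 262.] below at .075 [238. 287.]
```

View pics/s8.png

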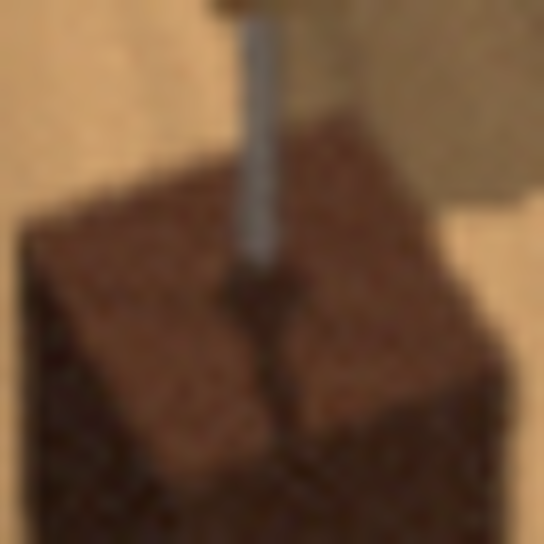

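Request:
jog_arm --moves '[[[0.7, 0, -5], [0, 0, 0], 10], [[0.7, 0, -10], [0, 0, 0], 10], [[0.7, 0, -15], [0, 0, 0], 10], [[0.7, 0, -15], [0, 0, 0], 10]]'

```text
time_s: 11.77
ee_pos: [0.4975, -0.2718, 0.1439]
eef_rot: [-3.14, -0.001, 1.748]
force: [-1.4, -0.2, -0.1]
grip_width: 0.0218
```

Inside the hole with no force. Continue down.

Request:
jog_arm --moves '[[[0, 0, -12], [0, 0, 0], 10], [[0, 0, -24], [0, 0, 0], 10], [[0, 0, -36], [0, 0, 0], 10], [[0, 0, -44], [0, 0, 0], 10], [[0, 0, -44], [0, 0, 0], 10]]'

```text
time_s: 12.18
ee_pos: [0.4971, -0.2716, 0.0989]
eef_rot: [-3.139, -0.002, 1.748]
force: [-0.6, -0.8, -0.7]
grip_width: 0.0218
```

Request:
jog_arm --moves '[[[0, 0, -5], [0, 0, 0], 10], [[0, 0, -7], [0, 0, 0], 10], [[0, 0, -8.5], [0, 0, 0], 10], [[0, 0, -8.5], [0, 0, 0], 10]]'

```text
time_s: 12.52
ee_pos: [0.498, -0.2722, 0.093]
eef_rot: [3.142, 0.0, 1.748]
force: [-0.2, 0.2, -0.2]
grip_width: 0.0219
```

Request:
jog_arm --moves '[[[0, 0, -1.5], [0, 0, 0], 10], [[0, 0, -3], [0, 0, 0], 10], [[0, 0, -3], [0, 0, 0], 10]]'

```text
time_s: 12.77
ee_pos: [0.4979, -0.2721, 0.0898]
eef_rot: [-3.142, -0.0, 1.748]
force: [0.9, -0.2, -0.8]
grip_width: 0.0217
```

Request:
jog_arm --moves '[[[0, 0, -0.8], [0, 0, 0], 10], [[0, 0, -1.6], [0, 0, 0], 10], [[0, 0, -1.6], [0, 0, 0], 10]]'

```text
time_s: 13.02
ee_pos: [0.4981, -0.2722, 0.0896]
eef_rot: [3.141, 0.001, 1.748]
force: [-5.1, 2.8, 11.6]
grip_width: 0.0218
```

Request:
jog_arm --moves '[[[0, 0, 1], [0, 0, 0], 15], [[0, 0, 1], [0, 0, 0], 26], [[0, 0, 1], [0, 0, 0], 40], [[0, 0, 1], [0, 0, 0], 55], [[0, 0, 1], [0, 0, 0], 60]]'

```text
time_s: 13.43
ee_pos: [0.498, -0.2721, 0.0892]
eef_rot: [-3.142, -0.0, 1.748]
force: [-1.0, -0.5, -0.3]
grip_width: 0.0423
```

Request:
jog_arm --moves '[[[0, 0, 0], [0, 0, 0], 60], [[0, 0, 20], [0, 0, 0], 60], [[0, 0, 50], [0, 0, 0], 60], [[0, 0, 85], [0, 0, 0], 60], [[0, 0, 120], [0, 0, 0], 60]]'

```text
time_s: 13.85
ee_pos: [0.4976, -0.2719, 0.2105]
eef_rot: [-3.141, -0.001, 1.748]
force: [0.7, 0.8, -0.4]
grip_width: 0.0601
```

Request:
jog_arm --moves '[[[-20, 35, 0], [0, 0, 0], 60], [[-40, 70, 0], [0, 0, 0], 60], [[-60, 105, 0], [0, 0, 0], 60], [[-60, 140, 0], [0, 0, 0], 60], [[-60, 140, 0], [0, 0, 0], 60]]'

```text
time_s: 14.27
ee_pos: [0.4373, -0.1282, 0.21]
eef_rot: [3.14, -0.0, 1.751]
force: [0.1, -0.4, 1.7]
grip_width: 0.06
```

Run:
```python
from h import *
s=cam("side");t=cam("top");o=ctrl.get_obs();p=o["ee_pos"];print(p,o["force"],o["eef_rot"])
crop(s,280,220,100,140,4.2,"pics/s9.png")
crop(t,295,160,140,110,5.5,"pics/t9.png")
```

```text
[ 0.43815698 -0.13153436  0.20979676] [ 0.01150192 -0.27711402 -0.56630484] [3.14075155e+00 6.85251463e-04 1.75005003e+00]
```

View pics/s9.png

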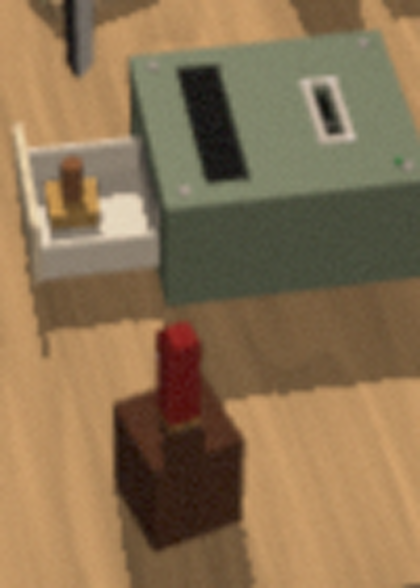

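View pics/t9.png

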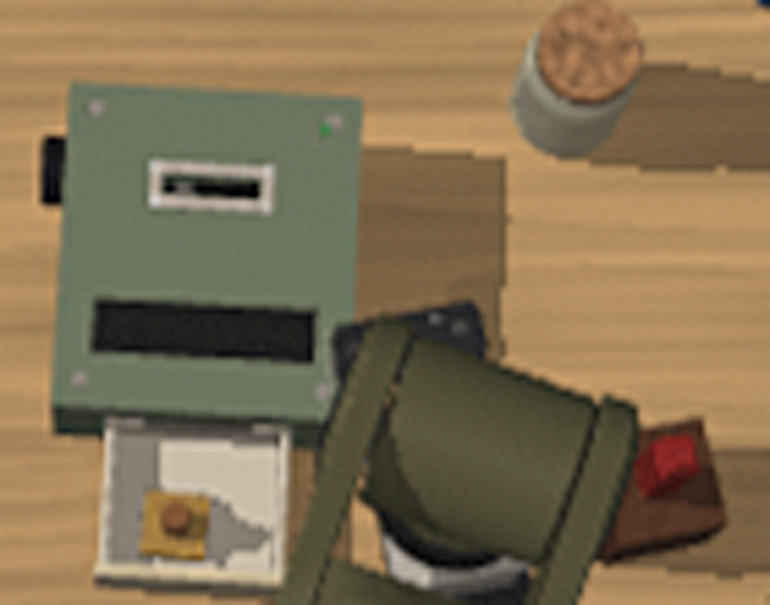

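Run:
```python
from h import *
s=cam("side");t=cam("top")
crop(t,308,232,45,40,16,"pics/t10.png")
crop(s,280,245,45,45,13,"pics/s10.png")
```

```text
(no output)
```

View pics/t10.png

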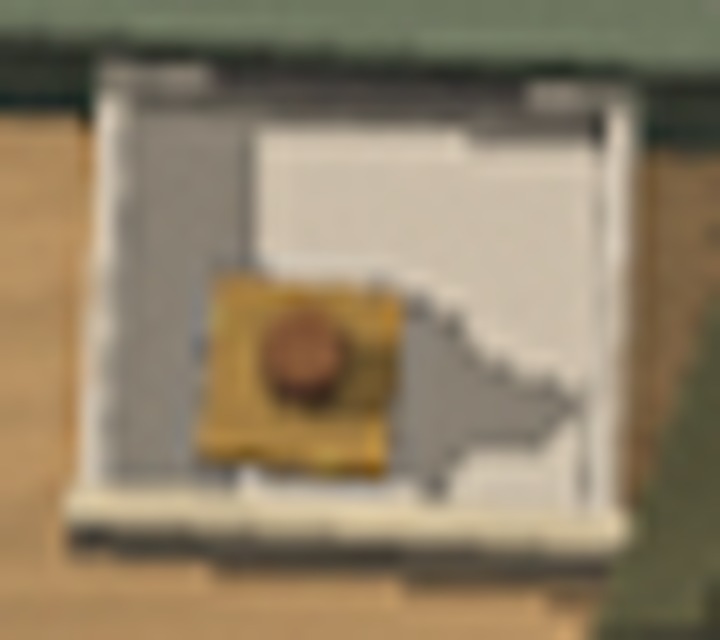

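View pics/s10.png

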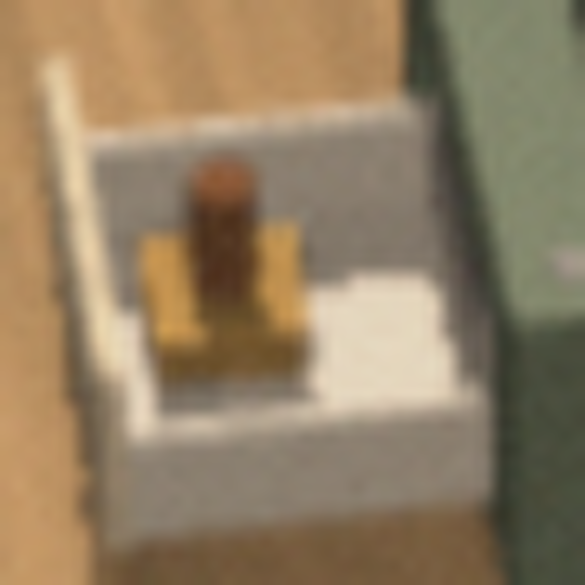

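Run:
```python
from h import *
s=cam("side");t=cam("top")
def Z(p,x0,y0,k): return ((p[0]+.5)/k-.5+x0,(p[1]+.5)/k-.5+y0)
T=lambda p:Z(p,308,232,16);S=lambda p:Z(p,280,245,13)
print("grip top",tri(t,T((305,352)),s,S((223,180))))
print("base top",tri(t,T((301,375)),s,S((226,289))))
for a,b in(((97,75),(410,105)),((70,500),(55,65)),((620,530),(115,370))): print("wall",tri(t,T(a),s,S(b)))
crop(s,265,180,60,50,11,"pics/s11.png");crop(t,185,210,80,60,9,"pics/t11.png")
```

```text
grip top (array([ 0.48711455, -0.01707833,  0.05976729]), [np.float64(0.0017363785070725142), np.float64(0.001736378507072498)])
base top (array([ 0.48756878, -0.01679175,  0.02691431]), [np.float64(0.0012454967434424645), np.float64(0.0012454967434423802)])
wall (array([0.54088553, 0.02111194, 0.03934129]), [np.float64(0.0012600562897108973), np.float64(0.0012600562897107843)])
wall (array([0.45870537, 0.02686274, 0.06219049]), [np.float64(0.0008337927788174922), np.float64(0.000833792778817339)])
wall (array([ 0.45212464, -0.07461727,  0.06268712]), [np.float64(0.001288872588479698), np.float64(0.0012888725884797362)])
```

View pics/s11.png

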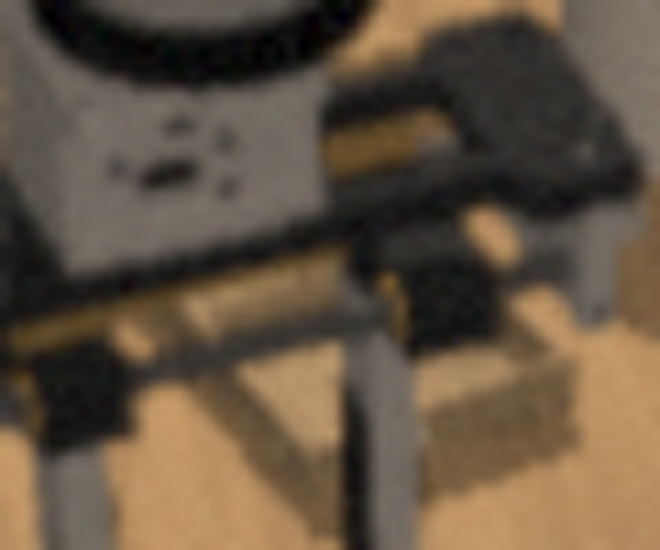

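View pics/t11.png

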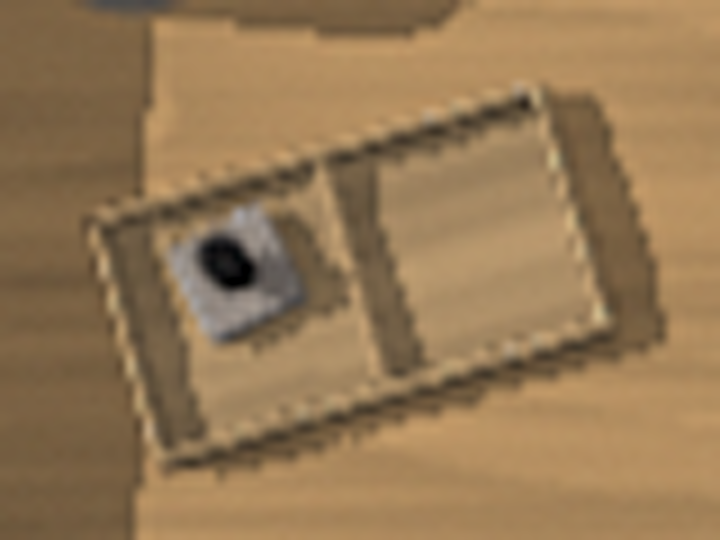

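Request:
jog_arm --moves '[[[10, 22, 0], [0, 0, 1.4], 60], [[20, 45, 0], [0, 0, 2.8], 60], [[30, 68, 0], [0, 0, 4.2], 50], [[40, 91, 0], [0, 0, 5.6], 40], [[47, 113, 0], [0, 0, 7.0], 36]]'

```text
time_s: 14.98
ee_pos: [0.4857, -0.0188, 0.209]
eef_rot: [-3.141, -0.0, 2.364]
force: [-0.3, -0.6, 0.6]
grip_width: 0.0433
```

Request:
jog_arm --moves '[[[0, 0, -10], [0, 0, 1.4], 36], [[0, 0, -20], [0, 0, 2.8], 36], [[0, 0, -30], [0, 0, 4.2], 36], [[0, 0, -45], [0, 0, 5.6], 36], [[0, 0, -60], [0, 0, 7.0], 36]]'

```text
time_s: 15.4
ee_pos: [0.4853, -0.0199, 0.1485]
eef_rot: [-3.142, -0.0, 2.975]
force: [-0.1, -1.1, -0.7]
grip_width: 0.0358
```

Request:
jog_arm --moves '[[[0, 0, -30], [0, 0, 1.2], 36], [[0, 0, -50], [0, 0, 1.2], 36], [[0, 0, -60], [0, 0, 1.2], 36], [[0, 0, -60], [0, 0, 1.2], 36]]'

```text
time_s: 15.73
ee_pos: [0.4841, -0.0196, 0.0874]
eef_rot: [3.141, -0.004, 3.073]
force: [0.3, -0.1, 0.5]
grip_width: 0.0358
```

Run:
```python
from h import *
s=cam("side");o=ctrl.get_obs();p=o["ee_pos"];print(p,o["force"],o["eef_rot"],o["grip_width"])
crop(s,260,210,75,80,7.4,"pics/s12.png")
```

```text
[ 0.48489401 -0.01959327  0.08898017] [0.67422229 1.4105204  1.03631952] [ 3.14151726e+00 -1.58032304e-03  3.07291197e+00] 0.036333319836604205
```

View pics/s12.png

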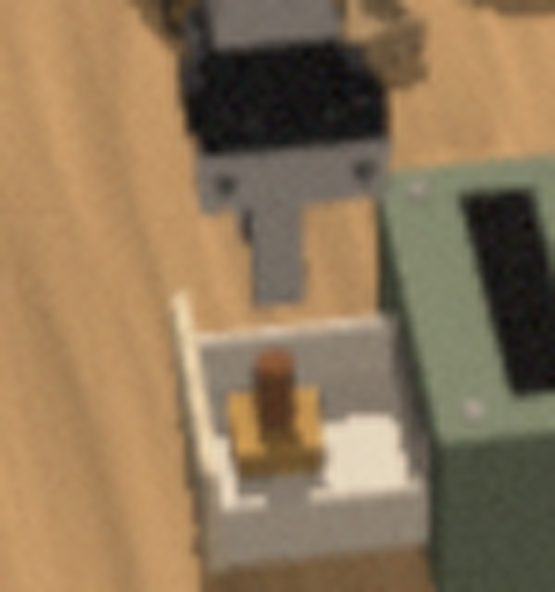

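Request:
jog_arm --moves '[[[0, 2, -15], [0, 0, 0], 36], [[0, 2, -28], [0, 0, 0], 36], [[0, 2, -28], [0, 0, 0], 36], [[0, 2, -28], [0, 0, 0], 36]]'

```text
time_s: 16.12
ee_pos: [0.4855, -0.0174, 0.0623]
eef_rot: [-3.142, 0.001, 3.074]
force: [-0.0, 0.2, 0.2]
grip_width: 0.0362
```

Run:
```python
from h import *
s=cam("side");t=cam("top");o=ctrl.get_obs();p=o["ee_pos"];print(p,o["force"],o["eef_rot"],o["grip_width"])
crop(s,270,230,50,60,9.5,"pics/s13.png")
```

```text
[ 0.48577864 -0.01733486  0.06275868] [0.10053356 0.18356322 0.38921655] [-3.14151912e+00  1.90718174e-03  3.07407341e+00] 0.035684998487325086
```

View pics/s13.png

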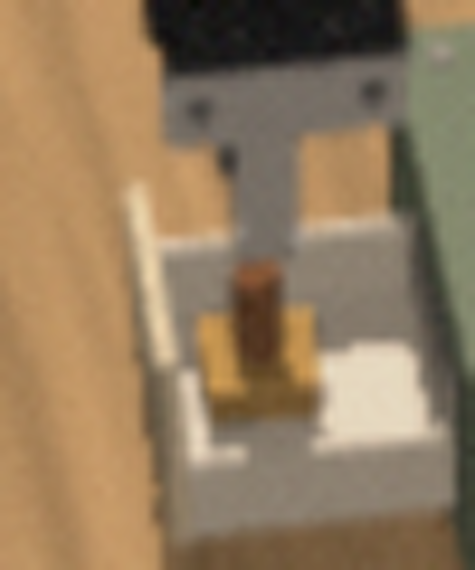

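Request:
jog_arm --moves '[[[1, 0, -10], [0, 0, 0], 36], [[1, 0, -18], [0, 0, 0], 36], [[1, 0, -25], [0, 0, 0], 36], [[1, 0, -29], [0, 0, 0], 36], [[1, 0, -29], [0, 0, 0], 36]]'

```text
time_s: 16.63
ee_pos: [0.4853, -0.0171, 0.0312]
eef_rot: [3.142, -0.002, 3.074]
force: [0.0, 0.6, -0.4]
grip_width: 0.0363
```

Request:
jog_arm --moves '[[[0, 0, 0], [0, 0, 0], 30], [[0, 0, 0], [0, 0, 0], 24], [[0, 0, 0], [0, 0, 0], 19], [[0, 0, 0], [0, 0, 0], 14], [[0, 0, 0], [0, 0, 0], 8]]' --squeeze 20

```text
time_s: 17.05
ee_pos: [0.4861, -0.017, 0.0326]
eef_rot: [3.141, 0.001, 3.074]
force: [-0.1, 1.8, 1.4]
grip_width: 0.0149
```

Request:
jog_arm --moves '[[[0, 0, 0], [0, 0, 0], 5], [[0, 0, 0], [0, 0, 0], 5], [[0, 0, 0], [0, 0, 0], 5]]' --squeeze 40

```text
time_s: 17.3
ee_pos: [0.4862, -0.017, 0.0326]
eef_rot: [3.141, 0.001, 3.075]
force: [-0.8, 1.4, 3.5]
grip_width: 0.014
```

Run:
```python
from h import *
s=cam("side");t=cam("top");o=ctrl.get_obs();p=o["ee_pos"];print(p,o["force"],o["eef_rot"],o["grip_width"])
crop(s,270,230,50,60,9.5,"pics/s14.png")
```

```text
[ 0.48613528 -0.01702662  0.03255132] [-0.24635699  3.06830746  4.55737647] [3.14147127e+00 4.40793652e-04 3.07457151e+00] 0.014204494170507726
```

View pics/s14.png

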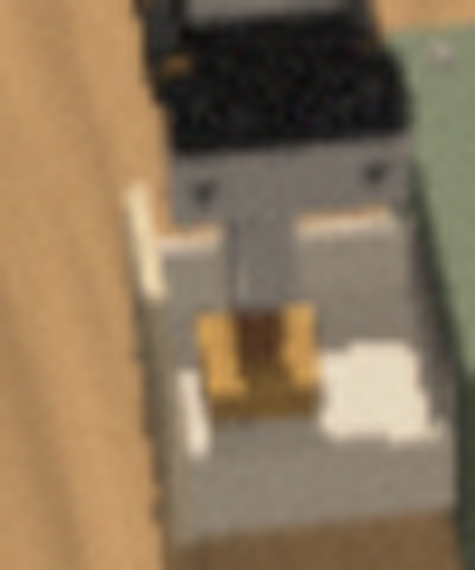

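Request:
jog_arm --moves '[[[0, 0, 3], [0, 0, 0], 5], [[0, 0, 8], [0, 0, 0], 5], [[0, 0, 15], [0, 0, 0], 5], [[0, 0, 20], [0, 0, 0], 5], [[0, 0, 20], [0, 0, 0], 5]]'

```text
time_s: 17.82
ee_pos: [0.4866, -0.0173, 0.0536]
eef_rot: [-3.141, 0.002, 3.074]
force: [-0.2, 0.7, -1.4]
grip_width: 0.0142
```

Run:
```python
from h import *
s=cam("side");t=cam("top");o=ctrl.get_obs();p=o["ee_pos"];print(p,o["force"],o["eef_rot"],o["grip_width"])
crop(s,270,210,60,80,7.4,"pics/s15.png")
```

```text
[ 0.48603818 -0.01718062  0.052577  ] [ 0.35234748  0.3343126  -2.4038323 ] [-3.14150704e+00  4.88130360e-04  3.07448682e+00] 0.014028910718913705
```

View pics/s15.png

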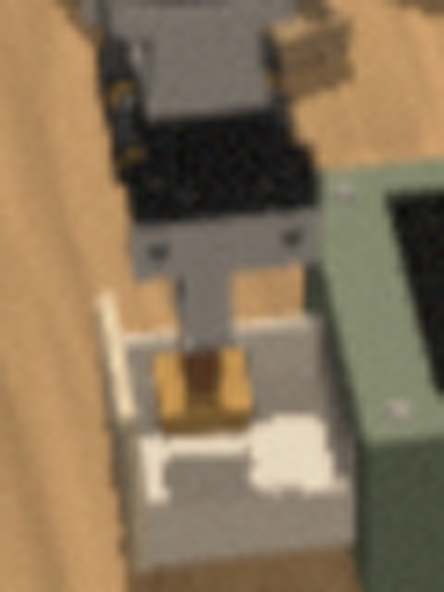

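Request:
jog_arm --moves '[[[0, 0, 15], [0, 0, 0], 5], [[0, 0, 35], [0, 0, 0], 5], [[0, 0, 55], [0, 0, 0], 5], [[0, 0, 70], [0, 0, 0], 5], [[0, 0, 70], [0, 0, 0], 5]]'

```text
time_s: 18.33
ee_pos: [0.4872, -0.0173, 0.1248]
eef_rot: [-3.141, 0.004, 3.074]
force: [1.0, 1.1, -0.9]
grip_width: 0.0135
```

Run:
```python
from h import *
s=cam("side");t=cam("top");o=ctrl.get_obs();p=o["ee_pos"];print(p,o["force"],o["grip_width"])
def Z(p,x0,y0,k): return ((p[0]+.5)/k-.5+x0,(p[1]+.5)/k-.5+y0)
for q in[(332,165),(540,97),(604,328),(388,378),(467,242)]: print(onz(t,*Z(q,185,210,9),.02).round(4))
crop(s,265,180,60,50,11,"pics/s16.png")
```

```text
[ 0.48583974 -0.01713367  0.1218079 ] [-1.17884971  0.44668045 -2.14990638] 0.014208086800443625
[0.5756 0.3028 0.02  ]
[0.5984 0.2324 0.02  ]
[0.5181 0.2099 0.02  ]
[0.5019 0.2826 0.02  ]
[0.5483 0.2566 0.02  ]
```

View pics/s16.png

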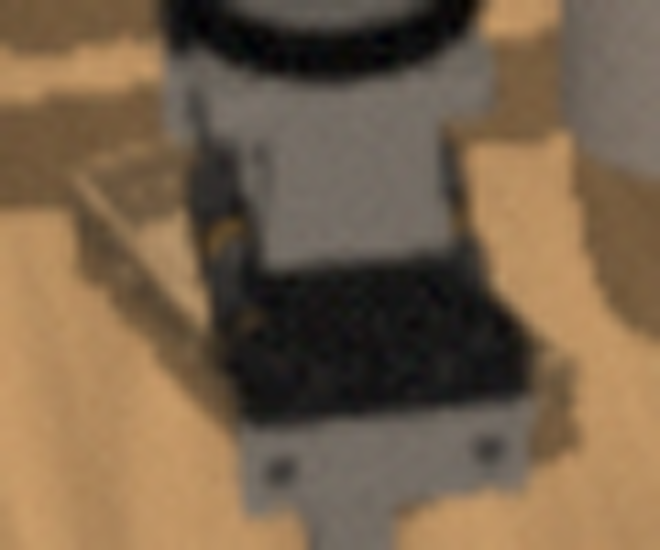

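Request:
jog_arm --moves '[[[8, 37, 0], [0, 0, 0.8], 5], [[16, 74, 0], [0, 0, 1.6], 5], [[25, 111, 0], [0, 0, 2.4], 5], [[33, 148, 0], [0, 0, 3.2], 5], [[41, 185, 0], [0, 0, 4.3], 5]]'

```text
time_s: 18.85
ee_pos: [0.5264, 0.1696, 0.1205]
eef_rot: [3.141, -0.002, -2.831]
force: [0.3, -1.2, -1.3]
grip_width: 0.0139
```

Request:
jog_arm --moves '[[[8, 37, 0], [0, 0, 0], 5], [[16, 74, 0], [0, 0, 0], 5], [[20, 89, 0], [0, 0, 0], 5], [[20, 89, 0], [0, 0, 0], 5]]'

```text
time_s: 19.18
ee_pos: [0.5463, 0.2598, 0.1198]
eef_rot: [3.141, -0.003, -2.83]
force: [-0.1, 0.1, -2.2]
grip_width: 0.0139
```

Request:
jog_arm --moves '[[[0, 0, -20], [0, 0, 0], 5], [[0, 0, -40], [0, 0, 0], 5], [[0, 0, -55], [0, 0, 0], 5], [[0, 0, -62], [0, 0, 0], 5], [[0, 0, -62], [0, 0, 0], 5]]'

```text
time_s: 19.6
ee_pos: [0.5458, 0.2558, 0.0578]
eef_rot: [-3.141, -0.004, -2.834]
force: [-0.2, 0.6, -0.9]
grip_width: 0.0142
```

Run:
```python
from h import *
s=cam("side");t=cam("top");o=ctrl.get_obs();p=o["ee_pos"];print(p,o["eef_rot"],o["force"],o["grip_width"])
crop(s,255,150,80,80,7,"pics/s17.png")
crop(t,185,200,90,80,7,"pics/t17.png")
```

```text
[0.54705624 0.25649076 0.06046691] [-3.14151405e+00 -2.18596591e-04 -2.83386753e+00] [ 0.57442766  0.12847696 -1.73904689] 0.01398233816324212
```

View pics/s17.png

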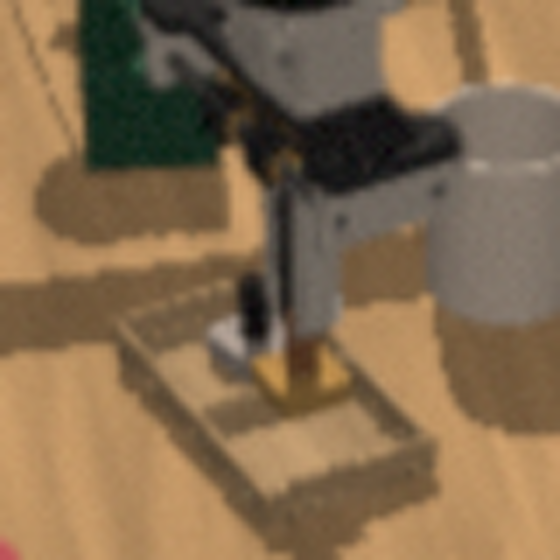

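View pics/t17.png

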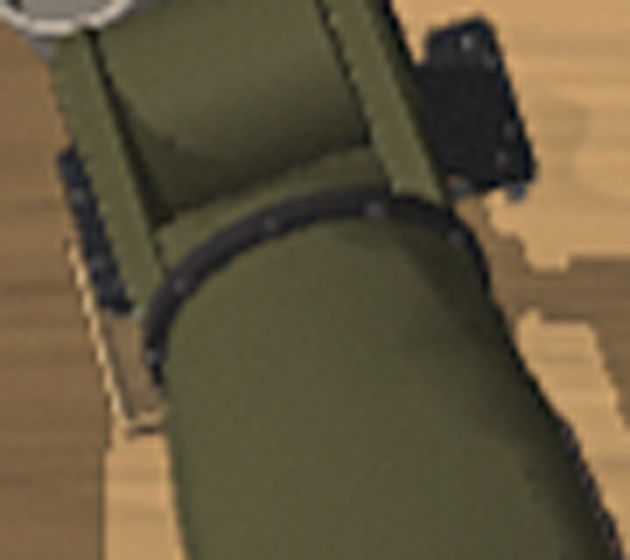

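Request:
jog_arm --moves '[[[2, 0, -12], [0, 0, 0], 5], [[2, 0, -22], [0, 0, 0], 5], [[2, 0, -30], [0, 0, 0], 5], [[2, 0, -34], [0, 0, 0], 5], [[2, 0, -34], [0, 0, 0], 5]]'

```text
time_s: 20.12
ee_pos: [0.5483, 0.2566, 0.0249]
eef_rot: [-3.141, -0.002, -2.833]
force: [-0.8, 0.3, -1.2]
grip_width: 0.014
```

Request:
jog_arm --moves '[[[0, 0, -1], [0, 0, 0], 5], [[0, 0, -2], [0, 0, 0], 5], [[0, 0, -2], [0, 0, 0], 5]]'

```text
time_s: 20.37
ee_pos: [0.5491, 0.2569, 0.0245]
eef_rot: [3.142, 0.0, -2.833]
force: [-0.1, 0.5, -2.3]
grip_width: 0.014
```

Request:
jog_arm --moves '[[[0, 0, -1], [0, 0, 0], 5], [[0, 0, -2], [0, 0, 0], 5], [[0, 0, -2], [0, 0, 0], 5]]'

```text
time_s: 20.62
ee_pos: [0.5491, 0.2571, 0.0227]
eef_rot: [3.141, 0.001, -2.833]
force: [-0.9, 1.4, 0.2]
grip_width: 0.0141
```

Request:
jog_arm --moves '[[[0, 0, -0.5], [0, 0, 0], 5], [[0, 0, -0.8], [0, 0, 0], 5], [[0, 0, -0.8], [0, 0, 0], 5]]'

```text
time_s: 20.87
ee_pos: [0.5493, 0.2573, 0.0225]
eef_rot: [3.141, 0.001, -2.833]
force: [-2.2, 0.5, 7.8]
grip_width: 0.0141
```

Run:
```python
from h import *
s=cam("side");o=ctrl.get_obs();p=o["ee_pos"];print(p,o["force"],o["grip_width"])
crop(s,255,170,80,65,8,"pics/s18.png")
```

```text
[0.54927435 0.25730617 0.0225051 ] [-3.52039868  1.65602899  7.65956983] 0.01386543921120957
```

View pics/s18.png

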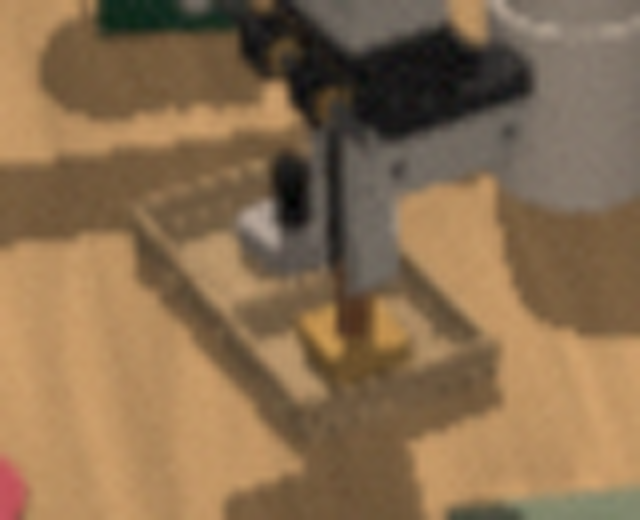

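Request:
jog_arm --moves '[[[0, 0, 0.6], [0, 0, 0], 8], [[0, 0, 0.6], [0, 0, 0], 20], [[0, 0, 0.6], [0, 0, 0], 30], [[0, 0, 0.6], [0, 0, 0], 32], [[0, 0, 0.6], [0, 0, 0], 32]]'

```text
time_s: 21.33
ee_pos: [0.5489, 0.2567, 0.022]
eef_rot: [-3.141, -0.0, -2.833]
force: [-0.6, -0.6, 0.8]
grip_width: 0.0314
```

Request:
jog_arm --moves '[[[0, 0, 15], [0, 0, 0], 32], [[0, 0, 40], [0, 0, 0], 32], [[0, 0, 75], [0, 0, 0], 32], [[0, 0, 110], [0, 0, 0], 32], [[0, 0, 145], [0, 0, 0], 32]]'

```text
time_s: 21.75
ee_pos: [0.5487, 0.2567, 0.1686]
eef_rot: [-3.142, -0.0, -2.833]
force: [0.7, -0.2, -0.3]
grip_width: 0.0322
```

Request:
jog_arm --moves '[[[-30, 0, 0], [0, 0, 0], 32], [[-60, 0, 0], [0, 0, 0], 32], [[-90, 0, 0], [0, 0, 0], 32], [[-120, 0, 0], [0, 0, 0], 32], [[-150, 0, 0], [0, 0, 0], 32]]'

```text
time_s: 22.17
ee_pos: [0.3975, 0.2566, 0.167]
eef_rot: [-3.142, -0.0, -2.834]
force: [0.9, 0.6, 0.5]
grip_width: 0.0318
```

Request:
jog_arm --moves '[[[-10, 30, 0], [0, 0, 0], 32], [[-20, 65, 0], [0, 0, 0], 32], [[-20, 65, 0], [0, 0, 0], 32], [[-20, 65, 0], [0, 0, 0], 32]]'

```text
time_s: 22.5
ee_pos: [0.3784, 0.3228, 0.167]
eef_rot: [-3.141, -0.0, -2.831]
force: [-0.0, -0.5, 0.9]
grip_width: 0.0318
```

Run:
```python
from h import *
s=cam("side");t=cam("top");o=ctrl.get_obs();p=o["ee_pos"];print(o["time_s"],p,o["force"],o["grip_width"])
cv2.imwrite("pics/s19.png",s["frame"][:,:,::-1]);crop(t,180,150,250,120,3.2,"pics/t19.png")
crop(s,240,150,150,210,2.8,"pics/s19c.png")
```

```text
22.6 [0.37912623 0.32133126 0.1669725 ] [ 0.21096638 -0.31719874  0.26101184] 0.032298420721562936
```

View pics/s19c.png

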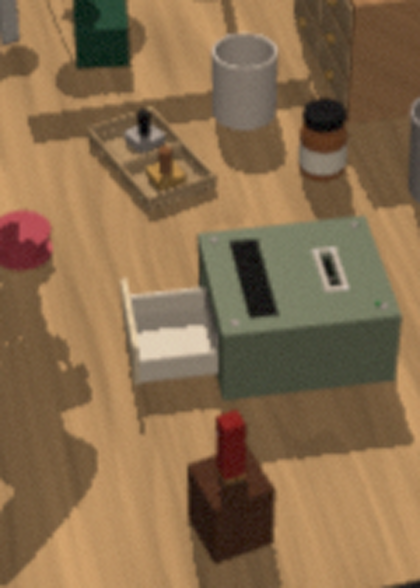

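View pics/t19.png

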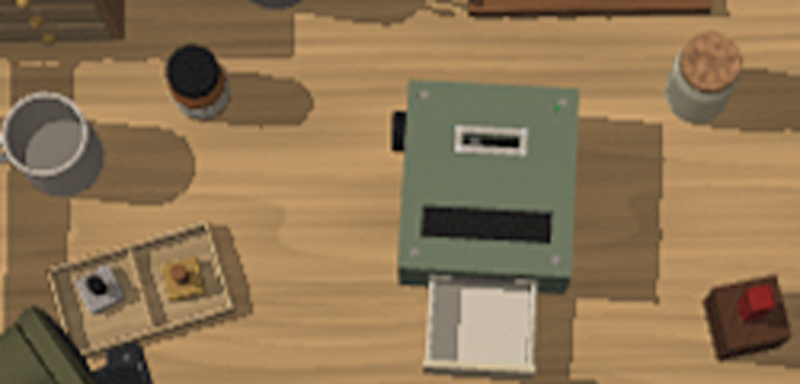

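Run:
```python
from h import *
for n,(x0,y0,w,h) in(("side",(310,290,25,40)),("top",(395,230,40,40))):
    c=cam(n);m=cv2.cvtColor(c["frame"],cv2.COLOR_RGB2HSV)[y0:y0+h,x0:x0+w].astype(int)
    k=((m[...,0]<6)|(m[...,0]>172))&(m[...,1]>170);ys,xs=np.nonzero(k);print(n,k.sum(),xs.mean()+x0,ys.mean()+y0,ys.min()+y0,ys.max()+y0)
crop(cam("side"),303,293,40,62,9.5,"pics/s20.png")
```

```text
side 205 322.2439024390244 308.66829268292685 297 320
top 90 415.9222222222222 243.88888888888889 239 249
```

View pics/s20.png

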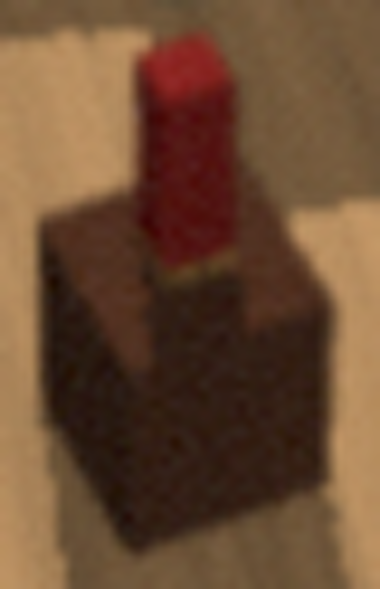

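```bash
python3 -c "
from station import ctrl
print(ctrl.hand_in())"
```

```text
the job is handed in; nothing more can be done
None
```

The job is done and handed in at about 22.7 s, with nothing forced and nothing else moved as far as the pictures show.

- **Release:** I took the pin from its stand and felt along the slot at a few places, up to 10 N. I found the catch about 14 mm to +y of the slot's middle and pressed it with about 5 N. The drawer sprang out and was still open in the last pictures.
- **Pin:** It is back upright in the stand and stopped firmly (about 12 N) at its original height. It stands about 3 mm to +y of where it started, inside the hole's play. The last side picture left about 0.7 mm of height unexplained, which is within my measuring error.
- **Die:** I lowered the brass die until it touched the tray floor (about 8 N) and then let go. It stands upright in the empty half, with the spare die still in its own half.

Two readings disagreed with what I expected:
- The camera and tool positions differed by about 2–4 mm in x, so I corrected the pin's return to the stand by eye.
- The gripper read 14 mm on the die's 16 mm grip, but the hold was steady.

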